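Dial the combination of the bead studio's lockbox

TASK

Dial the combination on the taller, smaller-footprint lockbox: turn its dial clockwise to the three-dot mark and pause there for a second, turn it back anticlockwise past the two-dot mark to the one-dot mark and pause there for a second, then turn it clockwise again to the two-dot mark and let go, leaving it there. Leave the dial of the wide, flat lockbox as it is.

Things in the scene. Friction and masses are not known exactly. Their poses are not given: they have to be found in the camera images.
- lockbox: The taller lockbox, grey sheet steel, 150 x 160 mm, 115 mm high, fixed. Origin: centre of its underside; a steel clasp on its -x face, hinges on its +x face; z up. On its lid a dark plate 128 mm across carries white dots, 53 mm from the dial's axis: two dots on the hinge side (+x), and 36 degrees to either side of them one dot (towards +y) and three dots (towards -y).
- dial_grip (a point): Point to grip on its dial, on the vertical axis of turning, 35 mm above the lid. Dial: aluminium disc 60 mm across, 8 mm thick, under an upright bar 56 mm long, 14 mm wide, 38 mm tall. Point: mid-bar, 14 mm below its top, 24 mm above the disc. Axes turn with the dial: x along the bar (pinch across y), z up; pointer end (black line on top and end) at +x. Turns at 0.06 N m, stays where left.
- dial (a joint): Angle of that dial in rad, growing clockwise seen from above. Its pointer stands at the one-dot mark at -0.628, at the two-dot mark at 0 and at the three-dot mark at +0.628. Stops at -0.96 and +0.96. It starts between -0.6 and +0.25.
- spare_pointer (a point): Pointer end of the identical dial on the other lockbox (grey, wide and flat, 170 x 220 mm, 60 mm high, fixed), not to be turned. The point is on the end of the bar, 28 mm from the dial's axis and 35 mm above the lid; its x axis points along the bar, away from the dial's axis, z up.
Things that resemble listed ones, but are neither listed nor needed, are in the scene too. What is shaped like the lockbox but brown, pink or purple is not meant.

How it is judged:
On the way, in this order (a step that is already met when the one before it is completed fails the run):
1. the dial is turned to the three-dot mark (within 10 degrees) and pauses there for 0.3 s (value of joint dial between 0.453 and 0.803 rad), for 0.3 s.
2. the dial is turned back to the one-dot mark (within 10 degrees) and pauses there for 0.3 s (value of joint dial between -0.803 and -0.453 rad), for 0.3 s.
At the end, for the whole second after the job is handed in: The taller lockbox's dial rests at the two-dot mark within 10 degrees, let go, and the flat lockbox's dial has not been turned (its pointer end within 6 mm of where it was) (value of joint dial between -0.175 and 0.175 rad and velocity of joint dial between -0.05 and 0.05 rad/s and distance of spare_pointer from where it was at the start of the episode below 0.006 m); the robot touches nothing.
It fails at once if the flat lockbox's dial is turned (its pointer end moves more than 6 mm) (distance of spare_pointer from where it was at the start of the episode above 0.006 m).
It also fails if it takes over 40 s, if anything falls off the work surface, if the arm or the gripper's body presses on something with over 40 N, if the wrist force passes 120 N, or if a joint passes its speed limit or range.

ROBOT

A 7-joint arm with a two-finger parallel gripper is mounted at the origin on the work surface. World frame = base frame: x ahead of the robot, y to its left, z up, the work surface at z = 0. Lengths are in m, angles in rad, forces in N, time in s.
With the tool pointing down it reaches from about 0.4 to 0.85 m from the base axis. Payload 4.5 kg.
Tool frame: the origin (TCP) lies on the centre line of the jaws, within the pads' length; the fingertips stand 14 mm ahead of it and the grasp point (between the pads) lies 5 mm behind it; y points along the fingers, z is the direction in which the jaws open and shut, and the axes are right-handed (so a half turn about y gives the same grasp; the last joint's range is limited). The gripper opens to 88 mm and grips with 3 to 60 N. Pads are 18 mm wide; open, the fingers measure 123 mm over their backs; the gripper's body (75 mm by 187 mm) begins 45 mm behind the grasp point.
Start: joints at [-1.251, 0.689, -0.195, 1.565, 0.157, 0.902, -0.215], TCP at [0.176, 0.6, 0.253] pointing down, gripper open.
Joint ranges: [-3.01, 3.01], [-0.46, 2.08], [-1.47, 1.51], [0.13, 2.56], [-1, 4.14], [0.04, 2.09], [-2.66, 2.66]. Speed limits (rad/s): [2.57, 2.57, 3.14, 3.14, 3.14, 3.14, 3.14].

INTERFACE

Orientations are given as a unit quaternion [x, y, z, w].
In Python, from plant import get_state, imaging, job gives the robot as it stands.
- The arm moves only by the tool send_rows, never from a script. Its argument "motion" is a list that holds one entry, the list of rows, each a list of 7 numbers: the turn, a rotation vector about the tool's x, y, z scaled (see below), then the shift along the tool's x, y, z scaled (see below), then the gripper's target within -1 to 1 (shut at 1, half-way at 0, fully open at -1). In form: [[[rx, ry, rz, tx, ty, tz, gripper], ...]]. A call has exactly 5 rows; each row shifts and turns the commanded pose from where the row before left it, along the tool's axes as they then stand; what a row does not reach is not made up. The controller multiplies each number of a shift by 0.02 m and each number of a turn by 0.08 rad. A row lasts 1/12 s, in which the tool goes at most 41.7 mm and 7.16 degrees, less where a joint would pass 70% of its speed; a pose out of reach is approached as far as the arm can. A call with a number of a shift or a turn outside -1 to 1 is refused whole. A call with a gripper value outside its range is refused whole. The fingers move at their own pace and stop on an object; "force" is the grip in N (left out, the last holds). Time passes only in rows, so rows that do not move let the fingers close, or fill a call up. It gives the time, the measured TCP pose, the force and the opening at its end, in the units of the state.
- get_state(): the state, without advancing time (a new reading comes with each control period).
- imaging.snapshot(name): name is "side" or "top"; returns a dict with "img" (420x560x3 uint8, red, green, blue), "camera_matrix" (3x3 intrinsics, pixels), "R" (3x3) and "t" (3): a world point X has camera coordinates R X + t. Camera axes: x right, y down, z forward; pixel columns grow to the right and rows downward; lengths in m; the calibration is good to about 2 mm. A picture is of the moment at which its call begins. There is no depth.
- job.finish_job(): hands the job in, once; it reports no verdict.
The state is a dict: "clock": time; "q": joint angles; "qd": joint speeds; "joint_torque": joint torques, N m; "tool_pos": TCP position; "eef_rot": TCP orientation; "contact_force": force on the tool from outside, world axes, zero at the start; "moment": the same for the moment, N m; "opening": opening from 0.0 (shut) to 1.0 (fully open).
Only numpy, scipy, OpenCV 4.12 (cv2) and the standard library are available. Lean on these libraries where they do the work, as an engineer would, in place of code of your own. Each camera call takes 0.05 s, during which the arm holds its last target.

## Working session

There is one attempt and no reset: what is moved stays moved. The work goes in short steps, Python scripts to look and compute and a tool call to move; the robot and the scene stay as the last step left them, time stands still between calls to the robot, and variables do not carry over. Pictures are saved under pics/ and viewed, and the job is handed in when it is done.

Besides the shell and the picture viewer there is one more tool, called after "Request:" in YAML: its name, and indented under it one key for each argument. send_rows: Moves the arm, as the interface text tells. Its arguments: {"type":"object","properties":{"motion":{"type":"array"},"force":{"type":"number"}},"required":["motion"]}

```bash
mkdir -p pics; ls; python3 - <<'E'
from plant import get_state, imaging
import cv2,numpy as np,pickle
s=get_state();print({k:np.round(v,3).tolist() for k,v in s.items()})
for n in("side","top"):
    d=imaging.snapshot(n);pickle.dump(d,open(f"pics/{n}0.pkl","wb"))
    cv2.imwrite(f"pics/{n}0.png",d["img"][:,:,::-1])
    print(n,d["camera_matrix"].tolist(),np.round(d["R"],3).tolist(),np.round(d["t"],3).tolist())
E
```

```text
pics
{'clock': 0.0, 'q': [-1.251, 0.69, -0.195, 1.566, 0.157, 0.903, -0.215], 'qd': [0.001, -0.001, 0.001, -0.001, 0.0, 0.001, 0.0], 'joint_torque': [-0.001, -52.757, -1.267, -15.343, -0.053, 0.006, 0.0], 'tool_pos': [0.176, 0.599, 0.252], 'eef_rot': [0.701, -0.101, 0.101, -0.699], 'contact_force': [-0.93, -0.377, -0.629], 'moment': [0.001, 0.008, 0.013], 'opening': 1.001}
side [[382.1623860979487, 0.0, 283.059957038076], [0.0, 382.1623860979487, 217.6704909174317], [0.0, 0.0, 1.0]] [[-0.851, -0.525, 0.005], [-0.421, 0.676, -0.605], [0.314, -0.517, -0.796]] [0.418, 0.343, 0.785]
top [[388.0976733865275, 0.0, 275.81706607951037], [0.0, 388.0976733865275, 209.30119630343984], [0.0, 0.0, 1.0]] [[-0.012, -1.0, 0.012], [-0.992, 0.01, -0.123], [0.123, -0.013, -0.992]] [-0.086, 0.54, 0.894]
```

View pics/side0.png

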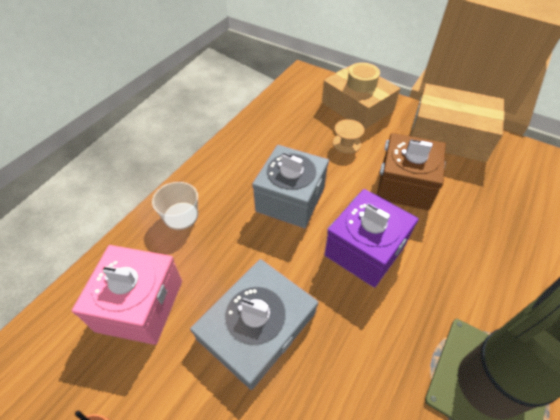

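View pics/top0.png

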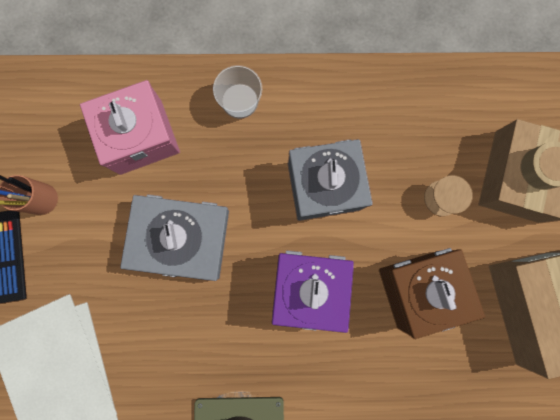

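```bash
python3 - <<'E'
import cv2,pickle
a=pickle.load(open("pics/top0.pkl","rb"))["img"][130:225,280:385,::-1]
b=pickle.load(open("pics/side0.pkl","rb"))["img"][140:230,240:340,::-1]
cv2.imwrite("pics/zt.png",cv2.resize(a,None,fx=6,fy=6,interpolation=cv2.INTER_CUBIC))
cv2.imwrite("pics/zs.png",cv2.resize(b,None,fx=6,fy=6,interpolation=cv2.INTER_CUBIC))
E
```

```text
(no output)
```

View pics/zt.png

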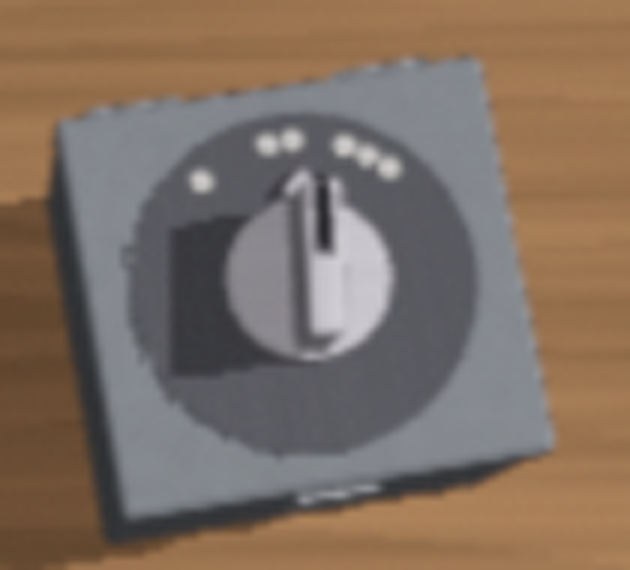

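View pics/zs.png

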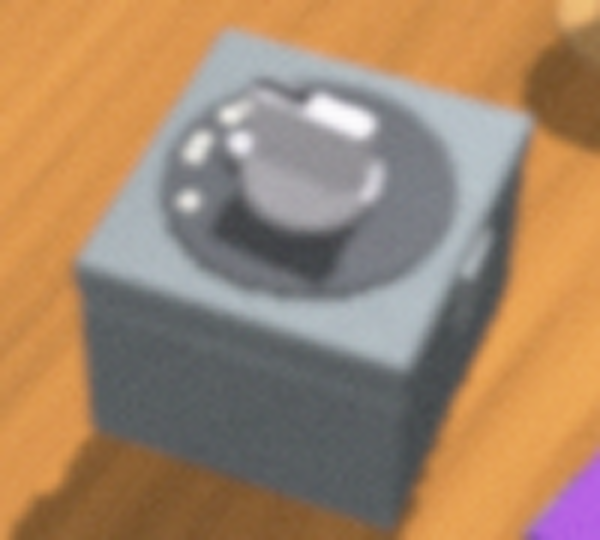

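```bash
cat > h.py <<'E'
import numpy as np,pickle,cv2
def ray(d,px,z):
    K,R,t=d["camera_matrix"],d["R"],d["t"]
    c=-R.T@t; v=R.T@np.linalg.solve(K,np.array([px[0],px[1],1.]))
    return c+v*(z-c[2])/v[2]
def proj(d,X):
    p=d["camera_matrix"]@(d["R"]@np.array(X)+d["t"]);return p[:2]/p[2]
E
python3 - <<'E'
from h import *
d=pickle.load(open("pics/top0.pkl","rb"));e=pickle.load(open("pics/side0.pkl","rb"))
# zoom: px=(z+.5)/6-.5+off
T=lambda p:((p[0]+.5)/6-.5+280,(p[1]+.5)/6-.5+130)
S=lambda p:((p[0]+.5)/6-.5+240,(p[1]+.5)/6-.5+140)
for n,D,F,dots,cor in (("top",d,T,[(201,181),(279,142.5),(367,156)],[(57,122),(478,60),(553,450),(122,520)]),
   ("side",e,S,[(188,202),(197,148),(237,110)],[(225,30),(532,122),(408,370),(78,262)])):
    P=[ray(D,F(p),.116)[:2] for p in dots];C=[ray(D,F(p),.115)[:2] for p in cor]
    c=np.mean(C,0);print(n,"corners centre",c,"sides",[np.linalg.norm(C[i]-C[i-1]) for i in range(4)])
    print(" edges ang",[np.degrees(np.arctan2(*(C[i]-C[i-1])[::-1])).round(1) for i in range(4)])
    print(" dots",[(np.linalg.norm(p-c).round(4),np.degrees(np.arctan2(*(p-c)[::-1])).round(1)) for p in P])
# plate ellipse pts
for n,D,F,pl in(("top",d,T,[(128,285),(476,285),(303,113),(303,456)]),("side",e,S,[(163,180),(455,190),(300,80),(300,297)])):
    P=[ray(D,F(p),.117)[:2] for p in pl]
    A=np.array([[2*p[0],2*p[1],1] for p in P]);x=np.linalg.lstsq(A,[p@p for p in P],rcond=None)[0];print(n,"plate",x[:2],np.sqrt(x[2]+x[:2]@x[:2]))
# bar top
for p in [(303,180),(341,178),(345,330),(310,342),(323,177),(325,250)]: print("bar",p,ray(d,T(p),.164))
for p in [(320,93),(378,118),(368,140),(300,115)]: print("sbar",p,ray(e,S(p),.164))
E
```

```text
top corners centre [ 0.59857744 -0.21099445] sides [np.float64(0.14993108054143514), np.float64(0.1588129925570086), np.float64(0.14840849152145155), np.float64(0.159647136687197)]
 edges ang [np.float64(8.1), np.float64(-81.9), np.float64(-171.5), np.float64(98.7)]
 dots [(np.float64(0.0539), np.float64(42.8)), (np.float64(0.0544), np.float64(7.8)), (np.float64(0.0545), np.float64(-27.4))]
side corners centre [ 0.59683985 -0.21002722] sides [np.float64(0.15581167106072474), np.float64(0.14871879143427233), np.float64(0.1551473989719638), np.float64(0.1483459370192034)]
 edges ang [np.float64(-81.1), np.float64(-171.7), np.float64(98.8), np.float64(8.6)]
 dots [(np.float64(0.0535), np.float64(40.8)), (np.float64(0.0551), np.float64(5.8)), (np.float64(0.0577), np.float64(-24.4))]
top plate [ 0.59926754 -0.21048102] 0.0639810130425016
side plate [ 0.59839746 -0.21067304] 0.06393781217448911
bar (303, 180) [ 0.62591718 -0.20449328  0.164     ]
bar (341, 178) [ 0.62651421 -0.21776664  0.164     ]
bar (345, 330) [ 0.57276476 -0.21748515  0.164     ]
bar (310, 342) [ 0.56867567 -0.20525469  0.164     ]
bar (323, 177) [ 0.62692543 -0.21149909  0.164     ]
bar (325, 250) [ 0.60100083 -0.21141541  0.164     ]
sbar (320, 93) [ 0.59880955 -0.2185088   0.164     ]
sbar (378, 118) [ 0.57091845 -0.21848573  0.164     ]
sbar (368, 140) [ 0.56799864 -0.20521024  0.164     ]
sbar (300, 115) [ 0.59913534 -0.20291989  0.164     ]
```

```bash
cat >> h.py <<'E'
from scipy.spatial.transform import Rotation as Ro
from plant import get_state
C=np.array([.5985,-.2107])
def info(target,yaw=None):
    """print the shift to target (world) in tool axes, in move units, and turn to pointing down w/ tool z along bar y at yaw(deg of bar)"""
    s=get_state();R=Ro.from_quat(s["eef_rot"]);M=R.as_matrix()
    print("t",round(float(s["clock"]),3),"pos",np.round(s["tool_pos"],4),"F",np.round(s["contact_force"],1),"op",np.round(s["opening"],3),"q",np.round(s["q"],2))
    print("tool axes (cols)\n",M.round(3),"bar angle by z",np.degrees(np.arctan2(-M[0,2],M[1,2])).round(1))
    print("shift units",(M.T@(np.array(target)-s["tool_pos"])/.02).round(2))
    if yaw is not None:
        a=np.radians(yaw)
        for sg in(1,-1):
            z=sg*np.array([-np.sin(a),np.cos(a),0]);y=np.array([0,0,-1.]);G=np.column_stack([np.cross(y,z),y,z])
            print("turn units",sg,((R.inv()*Ro.from_matrix(G)).as_rotvec()/.08).round(2))
E
python3 -c "
from h import *
info([.5985,-.2107,.25],0)"
```

```text
t 0.1 pos [0.1761 0.5991 0.252 ] F [ 0.3 -0.   0.2] op 0.999 q [-1.25  0.69 -0.19  1.57  0.16  0.9  -0.22]
tool axes (cols)
 [[ 0.959 -0.     0.282]
 [-0.282 -0.002  0.959]
 [ 0.    -1.    -0.002]] bar angle by z -16.4
shift units [ 31.68   0.16 -32.9 ]
turn units 1 [ 0.02 -3.57 -0.  ]
turn units -1 [0.00e+00 3.57e+01 3.00e-02]
```

Request:
send_rows:
  motion:
    - [[0,0,0,0.8,-0.6,-0.4,-1],[0,0,0,1,-0.5,-0.6,-1],[0,0,0,1,-0.5,-0.7,-1],[0,0,0,1,-0.4,-0.8,-1],[0,0,0,1,0,-0.9,-1]]

```text
clock: 0.52
tool_pos: [0.25, 0.5074, 0.2939]
eef_rot: [-0.699, 0.1, -0.101, 0.701]
contact_force: [0.5, 0.7, -0.2]
opening: 0.996
```

Request:
send_rows:
  motion:
    - [[0,0,0,1,0,-0.9,-1],[0,0,0,1,0,-0.9,-1],[0,0,0,1,0,-0.9,-1],[0,0,0,1,0,-0.9,-1],[0,0,0,1,0,-0.9,-1]]

```text
clock: 0.93
tool_pos: [0.3201, 0.3914, 0.2925]
eef_rot: [0.7, -0.101, 0.101, -0.7]
contact_force: [0.8, -0.0, 0.1]
opening: 0.997
```

```bash
python3 -c "
from h import *
info([.5985,-.2107,.25],0)"
```

```text
t 0.933 pos [0.3201 0.3914 0.2925] F [ 0.8 -0.   0.1] op 0.997 q [-0.83  0.48 -0.23  1.87  0.15  0.81  0.15]
tool axes (cols)
 [[ 0.959 -0.     0.282]
 [-0.282 -0.001  0.959]
 [-0.    -1.    -0.001]] bar angle by z -16.4
shift units [ 21.84   2.14 -24.96]
turn units 1 [ 0.01 -3.57 -0.  ]
turn units -1 [1.00e-02 3.57e+01 1.00e-02]
```

Request:
send_rows:
  motion:
    - [[0,0,0,1,0,-1,-1],[0,0,0,1,0,-1,-1],[0,0,0,1,0,-1,-1],[0,0,0,1,0,-1,-1],[0,0,0,1,0,-1,-1]]

```text
clock: 1.35
tool_pos: [0.3878, 0.2672, 0.2925]
eef_rot: [0.7, -0.101, 0.101, -0.7]
contact_force: [0.2, 0.2, 0.5]
opening: 1.0
```

Request:
send_rows:
  motion:
    - [[0,0,0,1,0,-1,-1],[0,0,0,1,0,-1,-1],[0,0,0,1,0,-1,-1],[0,0,0,1,0,-1,-1],[0,0,0,1,0,-1,-1]]

```text
clock: 1.77
tool_pos: [0.4554, 0.1431, 0.2925]
eef_rot: [0.7, -0.101, 0.1, -0.7]
contact_force: [-0.1, 0.5, -0.4]
opening: 1.005
```

Request:
send_rows:
  motion:
    - [[0,0,0,1,0,-1,-1],[0,0,0,1,0,-1,-1],[0,0,0,1,0,-1,-1],[0,0,0,1,0,-1,-1],[0,0,0,1,0,-1,-1]]

```text
clock: 2.18
tool_pos: [0.5231, 0.019, 0.2924]
eef_rot: [0.7, -0.101, 0.1, -0.7]
contact_force: [-0.1, -0.5, -0.3]
opening: 1.001
```

```bash
python3 -c "
from h import *
info([.5985,-.2107,.25],0)"
```

```text
t 2.183 pos [0.5231 0.019  0.2924] F [-0.1 -0.5 -0.3] op 1.001 q [ 0.02  0.51 -0.23  1.82  0.15  0.83  1.01]
tool axes (cols)
 [[ 0.959 -0.001  0.282]
 [-0.282 -0.     0.959]
 [-0.001 -1.    -0.   ]] bar angle by z -16.4
shift units [ 6.85  2.12 -9.96]
turn units 1 [ 0.   -3.57 -0.01]
turn units -1 [1.00e-02 3.57e+01 0.00e+00]
```

Request:
send_rows:
  motion:
    - [[0,0,0,0.7,0,-1,-1],[0,0,0,0.7,0,-1,-1],[0,0,0,0.7,0,-1,-1],[0,0,0,0.7,0,-1,-1],[0,0,0,0.7,0,-1,-1]]

```text
clock: 2.6
tool_pos: [0.5618, -0.0964, 0.2923]
eef_rot: [-0.7, 0.101, -0.1, 0.7]
contact_force: [0.6, -0.4, 0.6]
opening: 0.997
```

Request:
send_rows:
  motion:
    - [[0,0,0,0.7,0,-1,-1],[0,0,0,0.7,0,-1,-1],[0,0,0,0.7,0,-1,-1],[0,0,0,0.7,0,-1,-1],[0,0,0,0.5,0,-0.9,-1]]

```text
clock: 3.02
tool_pos: [0.5978, -0.2097, 0.2921]
eef_rot: [0.7, -0.101, 0.101, -0.7]
contact_force: [-0.9, -0.5, 0.0]
opening: 0.999
```

Request:
send_rows:
  motion:
    - [[0,-0.9,0,0,0,0,-1],[0,-0.9,0,0,0,0,-1],[0,-0.9,0,0,0,0,-1],[0,-0.9,0,0,0,0,-1],[0,0,0,0,0,0,-1]]

```text
clock: 3.43
tool_pos: [0.5972, -0.208, 0.2921]
eef_rot: [-0.707, -0.001, 0.002, 0.707]
contact_force: [0.1, -0.1, -0.2]
opening: 1.003
```

```bash
python3 - <<'E'
from h import *
from plant import imaging
for n in("side","top"):
    d=imaging.snapshot(n);pickle.dump(d,open(f"pics/{n}1.pkl","wb"))
    cv2.imwrite(f"pics/{n}1.png",d["img"][:,:,::-1])
info([.5985,-.2107,.145],0)
E
```

```text
t 3.533 pos [ 0.5974 -0.2079  0.2923] F [-0.1 -0.5  0.4] op 0.993 q [ 0.43  0.67 -0.3   1.49  0.22  1.02  1.64]
tool axes (cols)
 [[ 1.    -0.001 -0.   ]
 [ 0.     0.     1.   ]
 [-0.001 -1.     0.   ]] bar angle by z 0.0
shift units [ 0.06  7.37 -0.14]
turn units 1 [-0.01  0.   -0.01]
turn units -1 [-1.000e-02 -3.927e+01  1.000e-02]
```

View pics/side1.png

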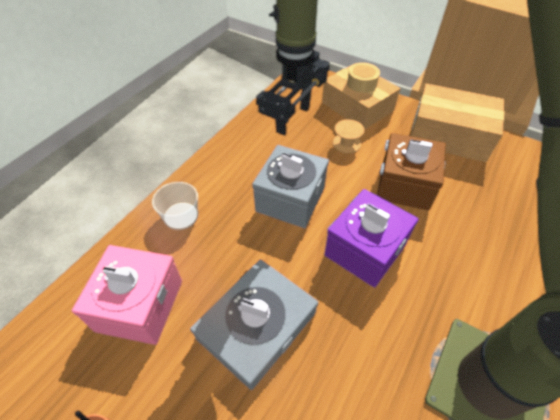

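View pics/top1.png

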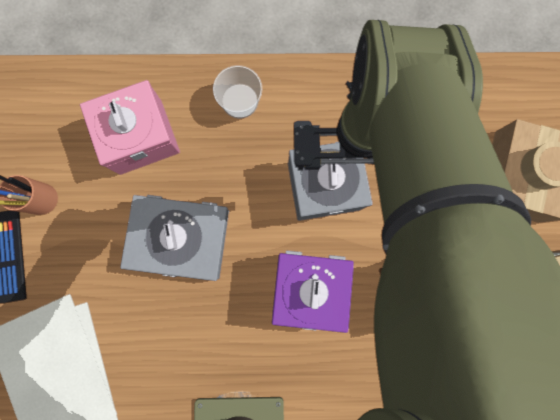

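```bash
python3 - <<'E'
from h import *
for n in("side","top"):
    d=pickle.load(open(f"pics/{n}1.pkl","rb"))
    for X in([.5974,-.2079,.2923],[.5974,-.164,.278],[.5974,-.252,.278],[.5985,-.2107,.164]): print(n,X,proj(d,X).round(0))
E
```

```text
side [0.5974, -0.2079, 0.2923] [293. 116.]
side [0.5974, -0.164, 0.278] [282. 132.]
side [0.5974, -0.252, 0.278] [302. 110.]
side [0.5985, -0.2107, 0.164] [291. 157.]
top [0.5974, -0.2079, 0.2923] [344. 157.]
top [0.5974, -0.164, 0.278] [318. 159.]
top [0.5974, -0.252, 0.278] [367. 159.]
top [0.5985, -0.2107, 0.164] [333. 172.]
```

Request:
send_rows:
  motion:
    - [[0,0,0,0.06,1,-0.14,-1],[0,0,0,0,1,0,-1],[0,0,0,0,1,0,-1],[0,0,0,0,1,0,-1],[0,0,0,0,1,0,-1]]

```text
clock: 3.95
tool_pos: [0.5987, -0.2107, 0.1918]
eef_rot: [0.707, 0.0, -0.0, -0.707]
contact_force: [0.4, 0.0, 0.1]
opening: 0.999
```

Request:
send_rows:
  motion:
    - [[0,0,0,0,0.8,0,-1],[0,0,0,0,0.8,0,-1],[0,0,0,0,0.5,0,-1],[0,0,0,0,0.2,0,-1],[0,0,0,0,0,0,-1]]

```text
clock: 4.37
tool_pos: [0.5984, -0.2105, 0.1459]
eef_rot: [-0.707, -0.0, 0.001, 0.707]
contact_force: [-0.0, 0.1, 0.1]
opening: 1.0
```

```bash
python3 - <<'E'
from h import *
from plant import imaging
d=imaging.snapshot("side");pickle.dump(d,open(f"pics/side2.pkl","wb"))
cv2.imwrite(f"pics/side2.png",cv2.resize(d["img"][100:240,210:370,::-1],None,fx=4,fy=4,interpolation=cv2.INTER_CUBIC))
info([.5985,-.2107,.147],0)
E
```

```text
t 4.417 pos [ 0.599  -0.2107  0.1468] F [ 0.1 -0.1 -0.2] op 1.002 q [ 0.4   0.84 -0.26  1.62  0.29  0.72  1.58]
tool axes (cols)
 [[ 1.     0.    -0.002]
 [ 0.002 -0.     1.   ]
 [ 0.    -1.    -0.   ]] bar angle by z 0.1
shift units [-0.02 -0.01 -0.  ]
turn units 1 [0.   0.02 0.  ]
turn units -1 [  0.   -39.25  -0.  ]
```

View pics/side2.png

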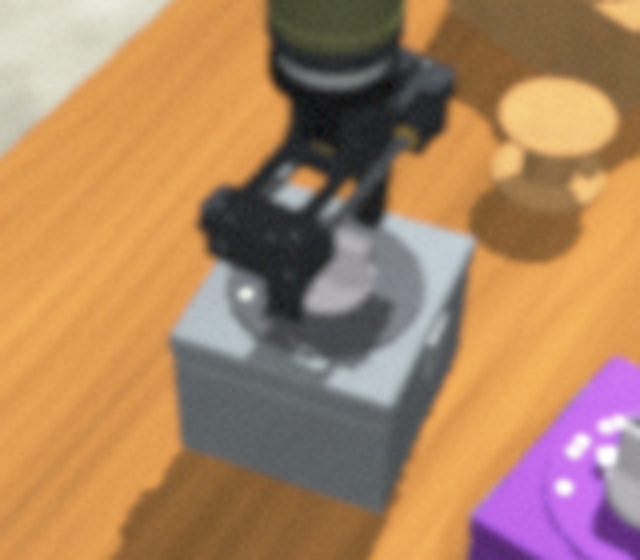

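The fingers straddle the dial's bar (bar about (345,265) in the zoom), and nothing is touching. Closing now.

Request:
send_rows:
  motion:
    - [[0,0,0,0,0,0,1],[0,0,0,0,0,0,1],[0,0,0,0,0,0,1],[0,0,0,0,0,0,1],[0,0,0,0,0,0,1]]
  force: 25

```text
clock: 4.83
tool_pos: [0.5991, -0.2107, 0.1471]
eef_rot: [0.707, 0.001, -0.0, -0.707]
contact_force: [0.1, -0.1, -0.1]
opening: 0.646
```

Request:
send_rows:
  motion:
    - [[0,0,0,0,0,0,1],[0,0,0,0,0,0,1],[0,0,0,0,0,0,1],[0,0,0,0,0,0,1],[0,0,0,0,0,0,1]]

```text
clock: 5.25
tool_pos: [0.5988, -0.2107, 0.1467]
eef_rot: [-0.707, -0.001, 0.001, 0.707]
contact_force: [-0.3, 0.7, 0.1]
opening: 0.268
```

```bash
python3 - <<'E'
from h import *
info([.5985,-.2107,.147],-27.6)
E
```

```text
t 5.25 pos [ 0.5988 -0.2107  0.1467] F [-0.3  0.7  0.1] op 0.268 q [ 0.4   0.84 -0.26  1.62  0.29  0.72  1.58]
tool axes (cols)
 [[ 1.    -0.    -0.002]
 [ 0.002  0.     1.   ]
 [-0.    -1.     0.   ]] bar angle by z 0.1
shift units [-0.02 -0.02 -0.  ]
turn units 1 [-0.    6.05 -0.  ]
turn units -1 [ -0.   -33.22   0.  ]
```

Request:
send_rows:
  motion:
    - [[0,0,0,0,0,0,1],[0,0,0,0,0,0,1],[0,0,0,0,0,0,1],[0,0,0,0,0,0,1],[0,0,0,0,0,0,1]]

```text
clock: 5.67
tool_pos: [0.5988, -0.2107, 0.1467]
eef_rot: [-0.707, -0.001, 0.001, 0.707]
contact_force: [-0.2, 0.6, -0.4]
opening: 0.158
```

```bash
python3 - <<'E'
from h import *
info([.5985,-.2107,.147],-27.6)
E
```

```text
t 5.667 pos [ 0.5988 -0.2107  0.1467] F [-0.2  0.6 -0.4] op 0.158 q [ 0.4   0.84 -0.26  1.62  0.29  0.72  1.58]
tool axes (cols)
 [[ 1.    -0.    -0.002]
 [ 0.002  0.     1.   ]
 [-0.    -1.     0.   ]] bar angle by z 0.1
shift units [-0.02 -0.02 -0.  ]
turn units 1 [-0.    6.05 -0.  ]
turn units -1 [ -0.   -33.22   0.  ]
```

Request:
send_rows:
  motion:
    - [[0,0.6,0,0,0,0,1],[0,0.6,0,0,0,0,1],[0,0.6,0,0,0,0,1],[0,0.6,0,0,0,0,1],[0,0.6,0,0,0,0,1]]

```text
clock: 6.08
tool_pos: [0.5989, -0.2105, 0.1467]
eef_rot: [-0.702, 0.085, -0.085, 0.702]
contact_force: [0.2, 0.2, 0.8]
opening: 0.155
```

Request:
send_rows:
  motion:
    - [[0,0.7,0,0,0,0,1],[0,0.7,0,0,0,0,1],[0,0.7,0,0,0,0,1],[0,0.6,0,0,0,0,1],[0,0.35,0,0,0,0,1]]

```text
clock: 6.5
tool_pos: [0.5989, -0.2103, 0.1467]
eef_rot: [-0.686, 0.169, -0.169, 0.687]
contact_force: [-0.6, 0.4, -0.0]
opening: 0.156
```

```bash
python3 - <<'E'
from h import *
from plant import imaging
d=imaging.snapshot("side");pickle.dump(d,open(f"pics/side3.pkl","wb"))
cv2.imwrite(f"pics/side3.png",cv2.resize(d["img"][100:240,210:370,::-1],None,fx=4,fy=4,interpolation=cv2.INTER_CUBIC))
info([.5985,-.2107,.147],-27.6)
E
```

```text
t 6.55 pos [ 0.5989 -0.2102  0.1467] F [0.4 1.1 0.5] op 0.157 q [ 0.33  0.83 -0.12  1.63  0.14  0.69  1.23]
tool axes (cols)
 [[ 0.885 -0.     0.465]
 [-0.465  0.     0.885]
 [-0.    -1.     0.   ]] bar angle by z -27.7
shift units [-0.01 -0.02 -0.03]
turn units 1 [-0.   -0.02 -0.  ]
turn units -1 [ 0.000e+00  3.925e+01 -1.000e-02]
```

View pics/side3.png

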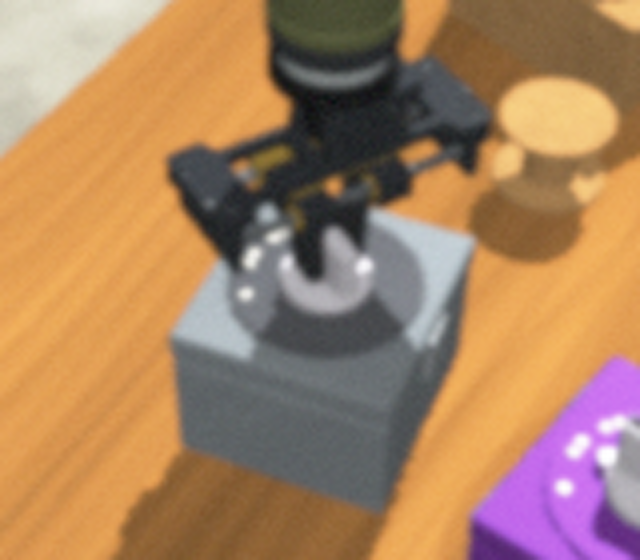

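The bar, at zoom (330,270), turned along with the fingers. I'll hold here for a bit over a second.

Request:
send_rows:
  motion:
    - [[0,0,0,0,0,0,1],[0,0,0,0,0,0,1],[0,0,0,0,0,0,1],[0,0,0,0,0,0,1],[0,0,0,0,0,0,1]]

```text
clock: 6.97
tool_pos: [0.5989, -0.2103, 0.1467]
eef_rot: [-0.686, 0.169, -0.169, 0.687]
contact_force: [0.0, 1.2, -1.2]
opening: 0.156
```

Request:
send_rows:
  motion:
    - [[0,0,0,0,0,0,1],[0,0,0,0,0,0,1],[0,0,0,0,0,0,1],[0,0,0,0,0,0,1],[0,0,0,0,0,0,1]]

```text
clock: 7.38
tool_pos: [0.5989, -0.2103, 0.1467]
eef_rot: [-0.687, 0.169, -0.169, 0.687]
contact_force: [0.0, 3.0, -0.3]
opening: 0.156
```

Request:
send_rows:
  motion:
    - [[0,0,0,0,0,0,1],[0,0,0,0,0,0,1],[0,0,0,0,0,0,1],[0,0,0,0,0,0,1],[0,0,0,0,0,0,1]]

```text
clock: 7.8
tool_pos: [0.5989, -0.2103, 0.1467]
eef_rot: [-0.687, 0.169, -0.169, 0.687]
contact_force: [1.4, 3.7, -1.1]
opening: 0.159
```

Request:
send_rows:
  motion:
    - [[0,-0.7,0,0,0,0,1],[0,-0.8,0,0,0,0,1],[0,-0.8,0,0,0,0,1],[0,-0.8,0,0,0,0,1],[0,-0.8,0,0,0,0,1]]

```text
clock: 8.22
tool_pos: [0.5988, -0.2105, 0.1467]
eef_rot: [-0.705, 0.059, -0.059, 0.705]
contact_force: [1.0, 3.5, -1.5]
opening: 0.154
```

Request:
send_rows:
  motion:
    - [[0,-0.8,0,0,0,0,1],[0,-0.8,0,0,0,0,1],[0,-0.8,0,0,0,0,1],[0,-0.8,0,0,0,0,1],[0,-0.8,0,0,0,0,1]]

```text
clock: 8.63
tool_pos: [0.5988, -0.2109, 0.1467]
eef_rot: [0.705, 0.054, -0.054, -0.705]
contact_force: [0.5, 2.7, -0.4]
opening: 0.156
```

```bash
python3 - <<'E'
from h import *
info([.5985,-.2107,.147],44.4)
E
```

```text
t 8.633 pos [ 0.5988 -0.2109  0.1467] F [ 0.5  2.7 -0.4] op 0.156 q [ 0.43  0.84 -0.3   1.62  0.33  0.73  1.7 ]
tool axes (cols)
 [[ 0.988  0.    -0.152]
 [ 0.152 -0.     0.988]
 [ 0.    -1.    -0.   ]] bar angle by z 8.8
shift units [-0.01 -0.02  0.01]
turn units 1 [ 0.   -7.77  0.  ]
turn units -1 [-0.  31.5  0. ]
```

Request:
send_rows:
  motion:
    - [[0,-0.8,0,0,0,0,1],[0,-0.8,0,0,0,0,1],[0,-0.8,0,0,0,0,1],[0,-0.8,0,0,0,0,1],[0,-0.8,0,0,0,0,1]]

```text
clock: 9.05
tool_pos: [0.5989, -0.2111, 0.1467]
eef_rot: [0.688, 0.166, -0.166, -0.687]
contact_force: [1.0, 3.1, -0.6]
opening: 0.16
```

Request:
send_rows:
  motion:
    - [[0,-0.8,0,0,0,0,1],[0,-0.8,0,0,0,0,1],[0,-0.8,0,0,0,0,1],[0,-0.7,0,0,0,0,1],[0,-0.6,0,0,0,0,1]]

```text
clock: 9.47
tool_pos: [0.5991, -0.2114, 0.1467]
eef_rot: [0.656, 0.265, -0.265, -0.655]
contact_force: [0.8, 2.0, -1.1]
opening: 0.155
```

```bash
python3 - <<'E'
from h import *
from plant import imaging
d=imaging.snapshot("side");pickle.dump(d,open(f"pics/side4.pkl","wb"))
cv2.imwrite(f"pics/side4.png",cv2.resize(d["img"][100:240,210:370,::-1],None,fx=4,fy=4,interpolation=cv2.INTER_CUBIC))
info([.5985,-.2107,.147],44.4)
E
```

```text
t 9.517 pos [ 0.599  -0.2114  0.1466] F [2.1 1.7 0.2] op 0.154 q [ 0.52  0.87 -0.47  1.61  0.51  0.78  2.17]
tool axes (cols)
 [[ 0.718  0.001 -0.696]
 [ 0.696 -0.     0.718]
 [ 0.    -1.    -0.001]] bar angle by z 44.1
shift units [ 0.   -0.02  0.04]
turn units 1 [ 0.01 -0.06  0.  ]
turn units -1 [-0.000e+00  3.921e+01  2.000e-02]
```

View pics/side4.png

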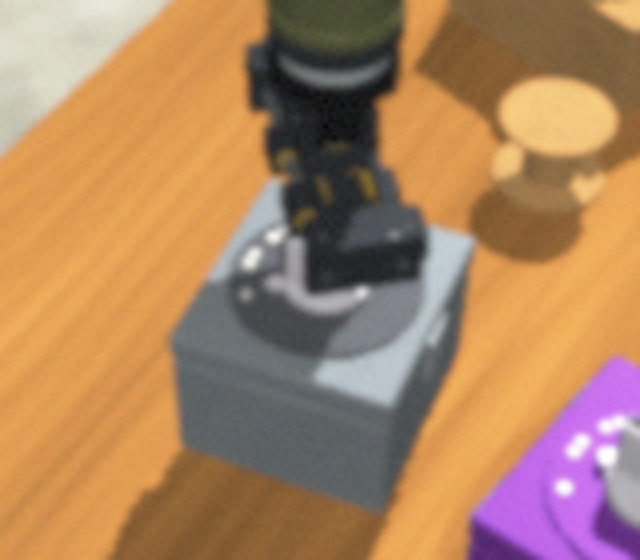

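The bar end (zoom (293,270)) now points at the one-dot mark. Next: pause, then clockwise to two dots.

Request:
send_rows:
  motion:
    - [[0,0,0,0,0,0,1],[0,0,0,0,0,0,1],[0,0,0,0,0,0,1],[0,0,0,0,0,0,1],[0,0,0,0,0,0,1]]

```text
clock: 9.93
tool_pos: [0.5991, -0.2113, 0.1467]
eef_rot: [0.656, 0.264, -0.264, -0.656]
contact_force: [2.8, 0.1, -2.3]
opening: 0.158
```

Request:
send_rows:
  motion:
    - [[0,0,0,0,0,0,1],[0,0,0,0,0,0,1],[0,0,0,0,0,0,1],[0,0,0,0,0,0,1],[0,0,0,0,0,0,1]]

```text
clock: 10.35
tool_pos: [0.599, -0.2113, 0.1467]
eef_rot: [0.656, 0.264, -0.264, -0.656]
contact_force: [3.4, -1.2, -2.9]
opening: 0.156
```

Request:
send_rows:
  motion:
    - [[0,0,0,0,0,0,1],[0,0,0,0,0,0,1],[0,0,0,0,0,0,1],[0,0,0,0,0,0,1],[0,0,0,0,0,0,1]]

```text
clock: 10.77
tool_pos: [0.599, -0.2113, 0.1467]
eef_rot: [0.656, 0.264, -0.264, -0.656]
contact_force: [4.3, -3.7, -3.6]
opening: 0.16
```

Request:
send_rows:
  motion:
    - [[0,0.8,0,0,0,0,1],[0,0.8,0,0,0,0,1],[0,0.8,0,0,0,0,1],[0,0.8,0,0,0,0,1],[0,0.8,0,0,0,0,1]]

```text
clock: 11.18
tool_pos: [0.5989, -0.2111, 0.1467]
eef_rot: [0.69, 0.155, -0.155, -0.69]
contact_force: [4.3, -2.9, -3.4]
opening: 0.154
```

Request:
send_rows:
  motion:
    - [[0,0.8,0,0,0,0,1],[0,0.8,0,0,0,0,1],[0,0.8,0,0,0,0,1],[0,0.8,0,0,0,0,1],[0,0.6,0,0,0,0,1]]

```text
clock: 11.6
tool_pos: [0.5988, -0.2108, 0.1467]
eef_rot: [0.705, 0.049, -0.049, -0.705]
contact_force: [3.9, -2.1, -2.5]
opening: 0.154
```

```bash
python3 - <<'E'
from h import *
info([.5985,-.2107,.147],8.4)
E
```

```text
t 11.6 pos [ 0.5988 -0.2108  0.1467] F [ 3.9 -2.1 -2.5] op 0.154 q [ 0.43  0.84 -0.29  1.62  0.33  0.73  1.68]
tool axes (cols)
 [[ 0.99   0.    -0.139]
 [ 0.139 -0.     0.99 ]
 [ 0.    -1.    -0.   ]] bar angle by z 8.0
shift units [-0.01 -0.02  0.01]
turn units 1 [ 0.   -0.09  0.  ]
turn units -1 [-0.   39.18  0.  ]
```

Good. Settle, release and lift off.

Request:
send_rows:
  motion:
    - [[0,0,0,0,0,0,1],[0,0,0,0,0,0,1],[0,0,0,0,0,0,1],[0,0,0,0,0,0,-1],[0,0,0,0,0,0,-1]]

```text
clock: 12.02
tool_pos: [0.5977, -0.2097, 0.1466]
eef_rot: [-0.705, -0.05, 0.051, 0.706]
contact_force: [-0.2, -1.0, -0.4]
opening: 0.288
```

Request:
send_rows:
  motion:
    - [[0,0,0,0,0,0,-1],[0,0,0,0,0,0,-1],[0,0,0,0,0,0,-1],[0,0,0,0,0,0,-1],[0,0,0,0,0,0,-1]]

```text
clock: 12.43
tool_pos: [0.5987, -0.2106, 0.1467]
eef_rot: [-0.705, -0.05, 0.05, 0.705]
contact_force: [0.3, 0.3, -0.1]
opening: 0.661
```

Request:
send_rows:
  motion:
    - [[0,0,0,0,0,0,-1],[0,0,0,0,0,0,-1],[0,0,0,0,0,0,-1],[0,0,0,0,0,0,-1],[0,0,0,0,0,0,-1]]

```text
clock: 12.85
tool_pos: [0.5988, -0.2107, 0.1467]
eef_rot: [-0.705, -0.05, 0.05, 0.705]
contact_force: [-0.8, 0.0, -0.4]
opening: 0.999
```

Request:
send_rows:
  motion:
    - [[0,0,0,0,-0.5,0,-1],[0,0,0,0,-1,0,-1],[0,0,0,0,-1,0,-1],[0,0,0,0,-1,0,-1],[0,0,0,0,-1,0,-1]]

```text
clock: 13.27
tool_pos: [0.5988, -0.2106, 0.2384]
eef_rot: [-0.705, -0.05, 0.05, 0.705]
contact_force: [-0.5, -0.5, 0.3]
opening: 0.999
```

Request:
send_rows:
  motion:
    - [[0,0,0,0,-1,0,-1],[0,0,0,0,-1,0,-1],[0,0,0,0,-1,0,-1],[0,0,0,0,0,0,-1],[0,0,0,0,0,0,-1]]

```text
clock: 13.68
tool_pos: [0.5994, -0.2107, 0.2983]
eef_rot: [0.706, 0.051, -0.049, -0.705]
contact_force: [-0.7, 0.2, -0.3]
opening: 0.995
```

```bash
python3 - <<'E'
from h import *
from plant import imaging
for n,y,x in(("side",140,240),("top",130,280)):
    d=imaging.snapshot(n);pickle.dump(d,open(f"pics/{n}5.pkl","wb"))
    cv2.imwrite(f"pics/{n}5.png",cv2.resize(d["img"][y:y+95,x:x+105,::-1],None,fx=6,fy=6,interpolation=cv2.INTER_CUBIC))
    o=pickle.load(open(f"pics/{n}0.pkl","rb"))["img"]
    c=(slice(190,285),slice(120,230)) if n=="top" else (slice(260,385),slice(190,320))
    print(n,"flat box mean abs diff",np.abs(o[c].astype(int)-d["img"][c]).mean())
info([.5985,-.2107,.147],8.4)
E
```

```text
side flat box mean abs diff 11.925189743589744
top flat box mean abs diff 23.329728867623604
t 13.783 pos [ 0.5982 -0.2106  0.296 ] F [-0.2  0.4 -0.3] op 1.002 q [ 0.46  0.67 -0.35  1.48  0.25  1.04  1.76]
tool axes (cols)
 [[ 0.99  -0.001 -0.142]
 [ 0.142  0.     0.99 ]
 [-0.001 -1.     0.001]] bar angle by z 8.2
shift units [ 0.03  7.45 -0.01]
turn units 1 [-0.01 -0.05 -0.02]
turn units -1 [ 3.000e-02  3.922e+01 -1.000e-02]
```

View pics/top5.png

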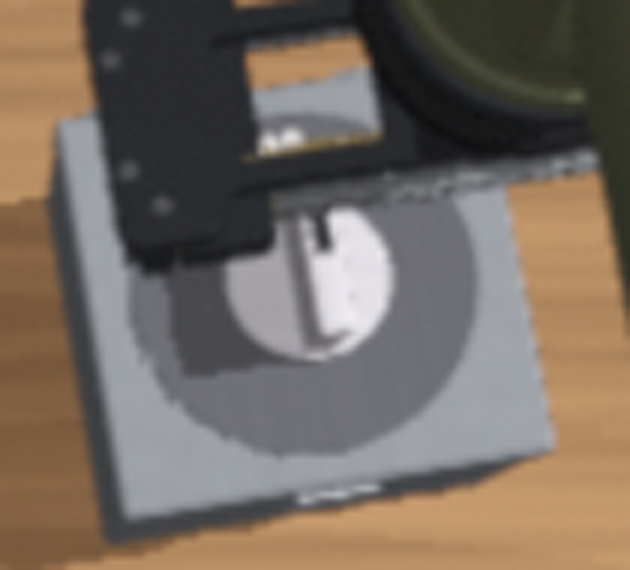

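View pics/side5.png

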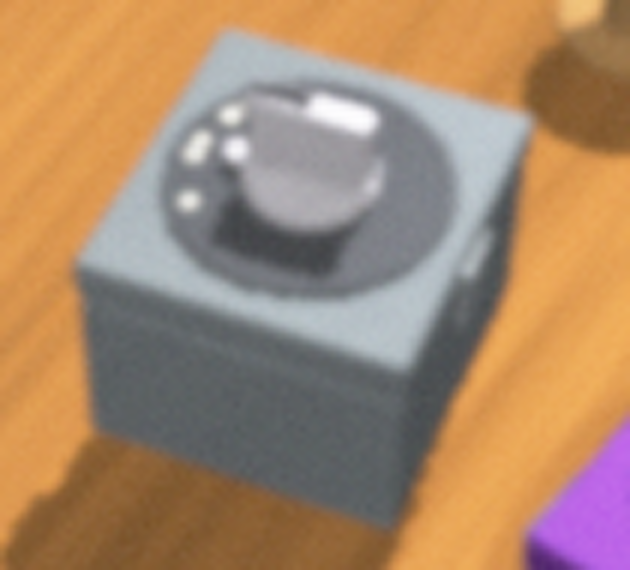

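Request:
send_rows:
  motion:
    - [[0,0,0,0,-0.8,0,-1],[0,0,0,0,-0.8,-0.5,-1],[0,0,0,0,-0.8,-1,-1],[0,0,0,0,-0.8,-1,-1],[0,0,0,0,0,-1,-1]]

```text
clock: 14.2
tool_pos: [0.6097, -0.2808, 0.3628]
eef_rot: [0.706, 0.052, -0.049, -0.705]
contact_force: [0.1, -0.6, 0.8]
opening: 1.0
```

Request:
send_rows:
  motion:
    - [[0,0,0,0,0,-1,-1],[0,0,0,0,0,-1,-1],[0,0,0,0,0,-1,-1],[0,0,0,0,0,0,-1],[0,0,0,0,0,0,-1]]

```text
clock: 14.62
tool_pos: [0.6164, -0.3402, 0.3586]
eef_rot: [-0.705, -0.049, 0.051, 0.706]
contact_force: [-0.1, 0.9, -0.3]
opening: 1.003
```

```bash
python3 - <<'E'
from h import *
from plant import imaging
d=imaging.snapshot("top");pickle.dump(d,open("pics/top6.pkl","wb"))
o=pickle.load(open("pics/top0.pkl","rb"))
z=lambda im,y,x:cv2.resize(im[y:y+95,x:x+105,::-1],(390,353),interpolation=cv2.INTER_CUBIC)
cv2.imwrite("pics/top6z.png",cv2.resize(d["img"][130:225,280:385,::-1],None,fx=6,fy=6,interpolation=cv2.INTER_CUBIC))
cv2.imwrite("pics/flat.png",np.hstack([z(o["img"],190,120),z(d["img"],190,120)]))
s=get_state();print(s["clock"],s["tool_pos"],s["contact_force"])
E
```

```text
14.6667 [ 0.61688576 -0.33860947  0.35915327] [ 0.55570849  1.25420869 -0.67578328]
```

View pics/top6z.png

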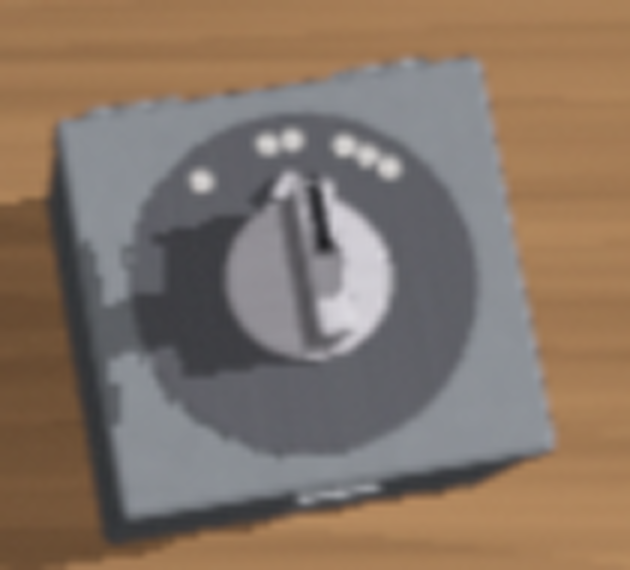

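View pics/flat.png

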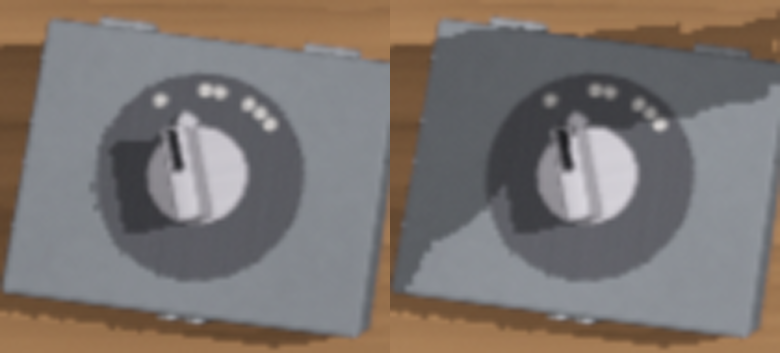

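```bash
python3 - <<'E'
from h import *
d=pickle.load(open("pics/top6.pkl","rb"))
T=lambda p:((p[0]+.5)/6-.5+280,(p[1]+.5)/6-.5+130)
a,b=ray(d,T((313,180)),.164),ray(d,T((324,248)),.164)
v=a-b;print(a,b,np.degrees(np.arctan2(v[1],v[0])), "from axis",np.degrees(np.arctan2(*(a[:2]-C)[::-1])))
s=get_state();print(s["qd"].round(3))
from plant import job
print(job.finish_job())
E
```

```text
[ 0.62588671 -0.20797995  0.164     ] [ 0.60171136 -0.21108929  0.164     ] 7.328927531435577 from axis 5.672021126551291
[-0.018 -0.018 -0.02   0.008 -0.003 -0.    -0.001]
the job is handed in; nothing more can be done
None
```

I dialled the combination on the taller grey lockbox and handed the job in at about 14.7 s of the 40 s allowed. No verdict came back.

- **Dialling:** I gripped the bar and turned it clockwise to the three-dot mark, then anticlockwise to the one-dot mark. I held for about 1.3 s at each, then turned clockwise to the two-dot mark, let go and lifted away. By the gripper's angle, all three stops were within about 0.5° of my estimate of the marks.
- **Final position:** In the last top view the pointer stands at 7.3° by its black line, or 5.7° by its tip measured from the axis. I put the two-dot mark at about 8.4°, from the box edges (the dots alone read 6° to 8°). The two pointer readings differ by less than 2°, and both are well inside the 10° allowed.
- **Flat lockbox:** Its dial looks unchanged side by side in the before and after pictures. A pixel comparison taken earlier did show differences, which I put down to the arm's shadow on the box; I did not measure its pointer position separately.
- **Contact:** The gripper stopped clear of everything, about 0.36 m up. The measured forces at the end were at the noise level, about 1.5 N.

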